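Chuck a bearing ring for gauging

ROBOT

A 6-joint arm with a two-finger parallel gripper is mounted at the origin on the work surface; the furniture and walls round the work are solid. World frame = base frame: x ahead of the robot, y to its left, z up, the work surface at z = 0. Lengths are in m, angles in rad, forces in N, time in s.
With the tool pointing down it reaches from about 0.35 to 0.85 m from the base axis. Payload 8.1 kg.
Tool frame: the origin (TCP) lies at the very end of the fingers, on their centre line; the grasp point (between the pads) lies robot.grip_point_offset behind it (robot.grip_point_offset is the distance from the TCP to the grasp point, in m); z points along the fingers, y is the line along which they close (so a half turn about z gives the same grasp; the last joint's range is limited). The gripper opens to 93 mm and grips with 3 to 60 N. Pads are 15 mm wide; open, the fingers measure 128 mm over their backs; the gripper's body (75 mm by 188 mm) begins 65 mm behind the grasp point.
Start: joints at [-0.085, 0.13, 1.488, -0, 1.523, -0.085], TCP at [0.6, 0, 0.219] pointing down, gripper open.
Joint ranges: [-2.96, 2.96], [-0.89, 2.26], [0.02, 2.5], [-1.34, 4.48], [0, 2.73], [-2.66, 2.66]. Speed limits (rad/s): [2.39, 2.39, 2.79, 3.14, 3.14, 3.14].

INTERFACE

Orientations are given as a rotation vector (axis times angle).
In Python, from plant import robot, eyes gives the robot as it stands. The module is installed in compiled form; this text tells all that it offers.
- The arm moves only by the tool apply_moves, never from a script. Its argument "steps" is one flat list of numbers, 7 for each row, row after row: the shift along the tool's x, y, z in units of 30 mm (1.0 is 30 mm), then the turn, a rotation vector about the tool's x, y, z in units of 6 degrees (1.0 is 6 degrees), then the opening in per cent of the stroke, from 0 (shut) to 100 (fully open). In form: [dx, dy, dz, ax, ay, az, fingers, dx, dy, dz, ax, ay, az, fingers, ...]. A call has 1 to 12 rows; each row shifts and turns the commanded pose from where the row before left it, along the tool's axes as they then stand; what a row does not reach is not made up. A row lasts 1/12 s, in which the tool goes at most 41.7 mm and 7.16 degrees, less where a joint would pass 70% of its speed; a pose out of reach is approached as far as the arm can. A call is refused whole if a number of a shift passes 1 or a number of a turn 1, either way. A call with a gripper value outside its range is refused whole. The fingers move at their own pace and stop on an object; "grip_force" is the grip in N (left out, the last holds). Time passes only in rows, so rows that do not move let the fingers close. It gives the time, the measured TCP pose, the force, the opening and the grip force at its end, in the units of the state.
- robot.read_state(): the state, without advancing time (a new reading comes with each control period).
- eyes.read_camera(name): name is "scene" or "side" or "wrist"; returns the picture (420x560x3 uint8, red, green, blue); there is no depth.
- eyes.calibration(name): a dict with "K" (3x3 intrinsics, pixels), "R" (3x3) and "t" (3): a world point X has camera coordinates R X + t. Camera axes: x right, y down, z forward; pixel columns grow to the right and rows downward; lengths in m; the calibration is good to about 2 mm. A picture is of the moment at which its call begins: read the wrist's pose just before it. calibration takes no time and is no camera call; for the wrist camera it gives the pose at the moment of the call.
- robot.close_job(): hands the job in; it is judged then, once.
Trained networks look in the newest picture that a camera, given by its name, has taken for a name from the list of things; names that differ only in an ending like _2 or _b are one class to them, and where a whole thing is asked for, a point or a joint stands for the part that bears it (a point fixed in the world has none). Each returns a list of dicts, best first, with "conf" (0 to 1); they miss things now and then, are a little off and sometimes report something else, mostly with a low value. They report only what shows in the picture. A call takes as long as a camera call.
- eyes.search_frame(camera, thing): "rect" ([left, top, width, height] in pixels, round what is visible of it).
- eyes.place_of(camera, thing): "xy" ([column, row] in pixels: a listed point, or the origin of a listed thing).
The state is a dict: "t": time; "q": joint angles; "dq": joint speeds; "joint_torque": joint torques, N m; "tool_pos": TCP position; "orientation": TCP orientation; "force": force on the tool from outside, world axes, zero at the start; "wrist_torque": the same for the moment, N m; "opening": finger opening in m; "gripper_force": force on a finger pad.
Only numpy, scipy, OpenCV 4.12 (cv2) and the standard library are available. Lean on these libraries where they do the work, as an engineer would, in place of code of your own. Each camera call takes 0.05 s, during which the arm holds its last target. There are 200 camera calls.

TASK

Chuck the bright steel bearing ring for gauging: turn the chuck's hand ring until the red pointer on its rim stands on the red load line at the back, not past it or the jaws run off their cam, then lay the bright ring flat and centred on the face between the jaws and let go of it. Close the jaws until all three bear on the ring and nip it up by one more 10-degree division of the scale: firmly held, but never squeezed hard, for a thin ring goes oval. Leave the dark rings and the oil bottle where they stand.

Things in the scene. Friction and masses are not known exactly. Their poses are not given: they have to be found in the camera images.
- chuck: Self-centring ring chuck bolted to the bench, 204 mm across: grey foot, steel body 112 mm across, and round that a dark knurled hand ring that turns on the chuck's vertical axis and carries a black peg and a red pointer. Origin: centre of the underside, on that axis; x points to the chuck's back (away from the robot), y to its left, z up.
- face_centre (a point): Centre of the chuck's flat round top face, 50 mm above the bench, where the centre of the bright ring's underside goes. Axes as the chuck's.
- wheel_centre (a point): Centre of the hand ring, on the chuck's axis. It is 164 mm across, its top 37 mm up. Counter-clockwise from above opens the jaws, 7 mm of radius a radian; clockwise closes. It turns stiffly, 0.45 N m (6.4 N at the peg) even free, and stays where left; 1 N on each jaw adds 0.021 N m (0.3 N at the peg). It meets a stop only well past the load line.
- load_line (a point): Red line across the fixed aluminium scale at the back of the chuck, 92 mm from the axis along the chuck's +x, 36 mm up. The scale has long black marks every 10 degrees and short ones every 5, for 125 degrees clockwise of the line and 25 past it.
- pointer (a point): Tip of the hand ring's red pointer, 91 mm from the axis, 38.5 mm up, opposite the peg. It starts 50 to 122 degrees clockwise of the load line, the jaws too narrow for the bright ring. On the line they stand 4 to 10 mm clear of it all round: the hand ring is clamped to its cam at any angle, so the pointer does not tell where the jaws will touch.
- peg (a point): Point on the axis of the upright black peg by which the hand ring is turned, 72 mm above the bench and 70 mm from the chuck's axis. The peg is round, 14 mm across, and stands from 42 to 88 mm above the bench; it is fixed in the hand ring.
- jaw_ring (a point): Point on the chuck's axis amid the three steel jaws on its face, 54.5 mm up. They stand at 60, 180 and 300 degrees from the chuck's x, 9 mm high, 14 mm wide, 20 mm long, and move in and out together. Each has a stiffly sprung brass pad (pad_a_c0, b, c in this order); 10 degrees of hand ring after touching put 7 to 13 N on each jaw.
- bright_ring: Bright steel bearing ring lying on the bench, 60 mm outside, 24 mm high, about 0.22 kg. Origin: centre of its underside, z up. The jaws take its lower 9 mm, so that its upper part stays free for the fingers.
- dark_ring_1: Dark bearing ring on the bench, 66 mm outside, 20 mm high; a bystander. Origin: centre of its underside.
- dark_ring_2: Dark bearing ring on the bench, 68 mm outside, 18 mm high; a bystander. Origin: centre of its underside.
- oil_bottle: Small oil bottle with a red spout, 46 mm across, 134 mm high; a bystander. Origin: centre of its underside, z up.

How it is judged:
By the outcome, as a careful person would: the job done as asked, in the order asked, and still so for the second after the job is handed in, with the robot touching nothing.
It also fails if it takes over 72 s, if anything falls off the work surface, if the arm or the gripper's body presses on something with over 40 N, if the wrist force passes 120 N, or if a joint passes its speed limit or range.

## Working session

There is one attempt and no reset: what is moved stays moved. The work goes in short steps, Python scripts to look and compute and a tool call to move; the robot and the scene stay as the last step left them, time stands still between calls to the robot, and variables do not carry over. Pictures are saved under pics/ and viewed, at most 10 in all, crops included, and the job is handed in when it is done.

Besides the shell and the picture viewer there is one more tool, called after "Request:" as a command line: name --argument value ..., lists and objects as JSON in quotes. apply_moves: Moves the arm, as the interface text tells. Its arguments: {"type":"object","properties":{"steps":{"type":"array"},"grip_force":{"type":"number"}},"required":["steps"]}

```bash
mkdir -p pics; cat > h.py <<'E'
import numpy as np, cv2
from plant import robot, eyes
from scipy.spatial.transform import Rotation as Rn
def ray(c,xy,z):
    k=eyes.calibration(c);K,R,t=map(np.array,(k["K"],k["R"],k["t"]))
    d=R.T@np.linalg.solve(K,[xy[0],xy[1],1.]);o=-R.T@t
    return o+d*(z-o[2])/d[2]
def proj(c,X):
    k=eyes.calibration(c);K,R,t=map(np.array,(k["K"],k["R"],k["t"]))
    p=K@(R@np.array(X)+t);return p[:2]/p[2]
def save(c,n):
    im=eyes.read_camera(c);cv2.imwrite('pics/'+n+'.png',im[:,:,::-1]);return im
E
python3 - <<'E'
from h import *
s=robot.read_state();print(s,robot.grip_point_offset)
a=[save(c,c+'0') for c in("scene","side")]
Z=dict(face_centre=.05,wheel_centre=.037,load_line=.036,pointer=.0385,peg=.072,jaw_ring=.0545,bright_ring=0,dark_ring_1=0,oil_bottle=0)
for c in("scene","side"):
  for n,z in Z.items():
    for r in eyes.place_of(c,n)[:2]:print(c,n,round(r["conf"],2),np.round(r["xy"]),ray(c,r["xy"],z).round(4))
E
```

```text
{'t': 0.0, 'q': array([-8.53986525e-02,  1.31146709e-01,  1.48932547e+00, -2.08097094e-05,
        1.52299978e+00, -8.54169558e-02]), 'dq': array([ 0.00116309, -0.00141685, -0.00142661,  0.00060182, -0.00060072,
        0.00103994]), 'joint_torque': array([-1.61290725e-03, -5.59853125e+01, -4.91755986e+01,  7.67333270e-02,
        3.59135563e-02, -2.97389461e-04]), 'tool_pos': array([5.99406832e-01, 6.60555388e-05, 2.17570730e-01]), 'orientation': array([-2.22041269e+00, -2.22045558e+00,  1.92580778e-03]), 'force': array([-0.03036755,  0.299427  , -0.00596805]), 'wrist_torque': array([-0.0499967 , -0.0032008 ,  0.00243442]), 'gripper_force': 0.0, 'opening': 0.0933508874585581} 0.0188
scene face_centre 0.56 [275. 234.] [ 0.5348 -0.0772  0.05  ]
scene wheel_centre 0.6 [276. 237.] [ 0.5374 -0.0737  0.037 ]
scene load_line 0.56 [303. 256.] [ 0.6421 -0.0999  0.036 ]
scene pointer 0.88 [253. 251.] [ 0.5199 -0.1616  0.0385]
scene peg 0.96 [296. 216.] [ 5.567e-01 -5.000e-04  7.200e-02]
scene jaw_ring 0.89 [277. 230.] [ 0.5333 -0.065   0.0545]
scene bright_ring 0.67 [185. 328.] [ 0.5235 -0.4373  0.    ]
scene dark_ring_1 0.96 [258. 303.] [ 0.6207 -0.2778  0.    ]
scene dark_ring_1 0.69 [218. 277.] [ 0.4783 -0.2608 -0.    ]
scene oil_bottle 0.66 [314. 166.] [0.3936 0.3809 0.    ]
side face_centre 0.67 [278. 210.] [ 0.5437 -0.0669  0.05  ]
side wheel_centre 0.6 [279. 210.] [ 0.5437 -0.0872  0.037 ]
side wheel_centre 0.33 [277. 221.] [ 0.5475 -0.014   0.037 ]
side load_line 0.83 [254. 209.] [ 0.6305 -0.0928  0.036 ]
side pointer 0.65 [286. 199.] [ 0.5176 -0.1683  0.0385]
side peg 0.82 [277. 214.] [ 5.483e-01 -2.000e-04  7.200e-02]
side jaw_ring 0.78 [280. 208.] [ 0.5384 -0.0709  0.0545]
side bright_ring 0.52 [282. 179.] [ 0.5341 -0.4216  0.    ]
side dark_ring_1 0.62 [261. 194.] [ 0.6189 -0.2842 -0.    ]
side oil_bottle 0.75 [338. 320.] [0.3898 0.3873 0.    ]
```

View pics/scene0.png

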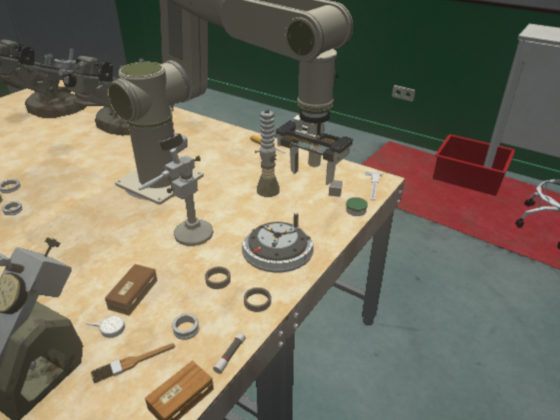

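View pics/side0.png

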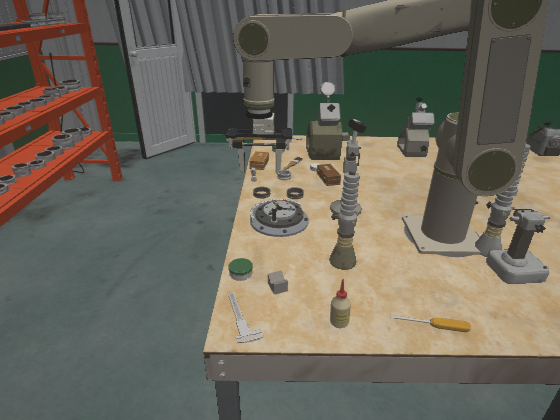

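The scene view shows the chuck at about (278,243) with the peg at (296,220), the bright ring at (185,326), and the dark rings at (218,277) and (258,299). The side view agrees: chuck at (279,214), bottle at (340,305). A gooseneck lamp and an indicator stand are near the robot. Next I'll use the wrist camera.

```bash
python3 - <<'E'
from h import *
save("wrist","w0")
k=eyes.calibration("wrist");R,t=np.array(k["R"]),np.array(k["t"]);print(k["K"],(-R.T@t).round(3),R.round(2).tolist())
Z=dict(face_centre=.05,wheel_centre=.037,load_line=.036,pointer=.0385,peg=.072,jaw_ring=.0545,bright_ring=0)
for n,z in Z.items():
    for r in eyes.place_of("wrist",n)[:2]:print(n,round(r["conf"],2),np.round(r["xy"]),ray("wrist",r["xy"],z).round(4))
for c,xys in dict(scene=[(268,190),(193,234)],side=[(343,262),(345,212)]).items():
  for xy in xys: print(c,xy,ray(c,xy,0).round(3))
E
```

```text
[[369.82186321   0.         272.4698919 ]
 [  0.         369.82186321 208.31851443]
 [  0.           0.           1.        ]] [0.6   0.085 0.386] [[1.0, -0.0, 0.0], [-0.0, -0.95, 0.3], [0.0, -0.3, -0.95]]
face_centre 0.67 [213. 262.] [ 0.5416 -0.0758  0.05  ]
load_line 0.73 [306. 267.] [ 0.6356 -0.0883  0.036 ]
pointer 0.88 [199. 329.] [ 0.5202 -0.1623  0.0385]
peg 0.57 [227. 203.] [ 0.5607 -0.0077  0.072 ]
jaw_ring 0.91 [216. 266.] [ 0.5449 -0.0775  0.0545]
jaw_ring 0.73 [199. 330.] [ 0.5242 -0.1514  0.0545]
scene (268, 190) [0.348 0.157 0.   ]
scene (193, 234) [ 0.299 -0.161  0.   ]
side (343, 262) [0.348 0.154 0.   ]
side (345, 212) [ 0.302 -0.145  0.   ]
```

View pics/w0.png

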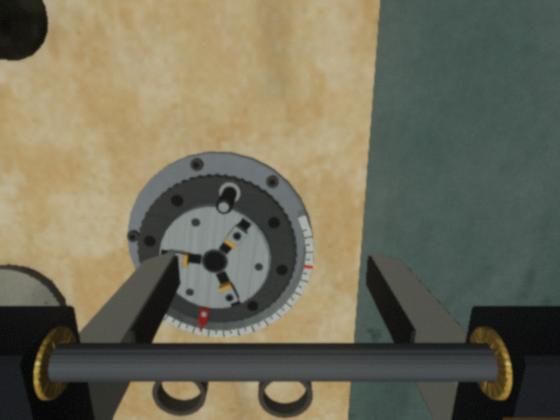

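The wrist view shows the chuck centre near (214,262), the peg at (228,195), the pointer at (203,318) and the load line at (308,267). The radii I get are 70 mm for the peg and 89 mm for the pointer, so the fix holds. The pointer needs about 97° counter-clockwise. I'll hover over the peg with the finger line tangential.

Request:
apply_moves --steps '[-0.13, -0.65, 0, 0, 0, 0, 100, -0.13, -0.65, 0, 0, 0, 0, 100, 0, 0, 0.75, 0, 0, 0.65, 100, 0, 0, 0.75, 0, 0, 0.65, 100, 0, 0, 0.75, 0, 0, 0.6, 100, 0, 0, 0.6, 0, 0, 0.6, 100, 0, 0, 0, 0, 0, 0, 100, 0, 0, 0, 0, 0, 0, 100]' --grip_force 20

```text
t: 2.07
tool_pos: [0.5601, -0.0077, 0.1323]
orientation: [-2.489, -1.914, 0.003]
force: [0.6, -0.6, 0.7]
opening: 0.0931
gripper_force: 0.0
```

```bash
cat > look.py <<'E'
import sys
from h import *
Z=dict(face_centre=.05,wheel_centre=.037,load_line=.036,pointer=.0385,peg=.072,jaw_ring=.0545,bright_ring=0,dark_ring=0)
names=sys.argv[2:]
s=robot.read_state();R=Rn.from_rotvec(s["orientation"]).as_matrix();print(s["t"],s["tool_pos"].round(4),"x",R[:,0].round(3),"z",R[:,2].round(3),s["force"].round(2),round(s["opening"],4))
save("wrist",sys.argv[1])
for n in names:
    for r in eyes.place_of("wrist",n)[:2]:print(n,round(r["conf"],2),np.round(r["xy"],1),ray("wrist",r["xy"],Z[n]).round(4))
E
python3 look.py w1 face_centre wheel_centre load_line pointer peg jaw_ring
```

```text
2.0667 [ 0.5601 -0.0077  0.1323] x [ 0.257  0.966 -0.   ] z [-0.003  0.    -1.   ] [ 0.59 -0.62  0.68] 0.0931
face_centre 0.77 [271.7 304.7] [ 0.5432 -0.0773  0.05  ]
pointer 0.84 [274.1 387.5] [ 0.5221 -0.1651  0.0385]
peg 0.93 [269.  226.1] [ 0.5604 -0.0063  0.072 ]
jaw_ring 0.79 [274.3 307.6] [ 0.545  -0.0773  0.0545]
```

View pics/w1.png

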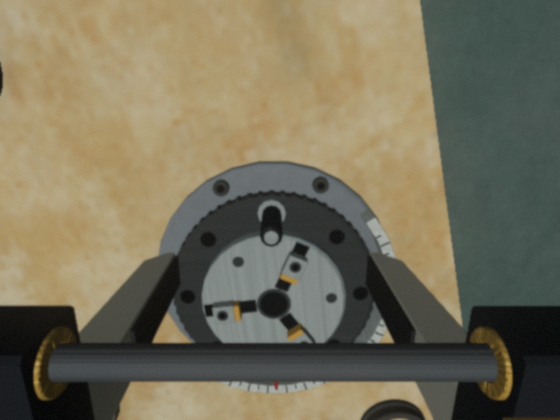

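The wrist view shows the peg centred between the fingers, foot at (270,212) and top at (271,237), with the face centre at (272,304). I'll descend and grip.

Request:
apply_moves --steps '[0, 0, 0.8, 0, 0, 0, 100, 0, 0, 0.8, 0, 0, 0, 100, 0, 0, 0.8, 0, 0, 0, 100, 0, 0, 0, 0, 0, 0, 0, 0, 0, 0, 0, 0, 0, 0, 0, 0, 0, 0, 0, 0, 0, 0, 0, 0, 0, 0, 0, 0, 0, 0, 0, 0, 0, 0, 0, 0, 0, 0, 0, 0, 0, 0, 0, 0, 0, 0, 0, 0, 0, 0, 0, 0, 0, 0, 0, 0]' --grip_force 25

```text
t: 3.33
tool_pos: [0.5613, -0.0078, 0.0617]
orientation: [2.492, 1.912, 0.001]
force: [-0.2, 0.8, -0.1]
opening: 0.0443
gripper_force: 0.0
```

Request:
apply_moves --steps '[0, 0, 0, 0, 0, 0, 0, 0, 0, 0, 0, 0, 0, 0, 0, 0, 0, 0, 0, 0, 0, 0, 0, 0, 0, 0, 0, 0, 0, 0, 0, 0, 0, 0, 0, 0, 0, 0, 0, 0, 0, 0, 0, 0, 0, 0, 0, 0, 0, 0, 0, 0, 0, 0, 0, 0, 0, 0, 0, 0, 0, 0, 0, 0, 0, 0, 0, 0, 0, 0]'

```text
t: 4.17
tool_pos: [0.5602, -0.0075, 0.0609]
orientation: [-2.491, -1.912, 0.002]
force: [-4.9, 1.3, 4.3]
opening: 0.0135
gripper_force: 25.0
```

Request:
apply_moves --steps '[-0.013, -0.244, 0, 0, 0, -1, 0, -0.013, -0.244, 0, 0, 0, -1, 0, -0.013, -0.244, 0, 0, 0, -1, 0, -0.013, -0.244, 0, 0, 0, -1, 0]'

```text
t: 4.5
tool_pos: [0.5325, -0.0059, 0.061]
orientation: [2.033, 2.393, 0.003]
force: [4.3, 2.4, -4.3]
opening: 0.0134
gripper_force: 25.0
```

Request:
apply_moves --steps '[-0.013, -0.244, 0, 0, 0, -1, 0, -0.013, -0.244, 0, 0, 0, -1, 0, -0.013, -0.244, 0, 0, 0, -1, 0, -0.013, -0.244, 0, 0, 0, -1, 0, -0.013, -0.244, 0, 0, 0, -1, 0, -0.013, -0.244, 0, 0, 0, -1, 0, -0.013, -0.244, 0, 0, 0, -1, 0, -0.013, -0.244, 0, 0, 0, -1, 0, 0, 0, 0, 0, 0, 0, 0]'

```text
t: 5.25
tool_pos: [0.4831, -0.0375, 0.0609]
orientation: [-0.884, -3.013, -0.0]
force: [-5.6, 1.7, 3.0]
opening: 0.0133
gripper_force: 25.0
```

```bash
python3 look.py w2 face_centre load_line pointer peg jaw_ring
python3 - <<'E'
from h import *
for c in("scene","side"):
  save(c,c+'1')
  for n,z in dict(load_line=.036,pointer=.0385,peg=.072).items():
    for r in eyes.place_of(c,n)[:1]:print(c,n,round(r["conf"],2),np.round(r["xy"]),ray(c,r["xy"],z).round(4))
E
```

```text
5.25 [ 0.4831 -0.0375  0.0609] x [-0.842  0.54   0.001] z [-0.001  0.    -1.   ] [-5.55  1.72  3.05] 0.0133
face_centre 0.83 [270.3 370.7] [ 0.5426 -0.0762  0.05  ]
peg 0.82 [273.3 281.8] [ 0.485  -0.0365  0.072 ]
jaw_ring 0.82 [270.4 376.7] [ 0.5429 -0.0763  0.0545]
scene load_line 0.78 [300. 255.] [ 0.634  -0.1005  0.036 ]
scene pointer 0.69 [293. 256.] [ 0.6203 -0.1146  0.0385]
side load_line 0.57 [252. 209.] [ 0.635  -0.0927  0.036 ]
side pointer 0.66 [258. 204.] [ 0.6191 -0.1249  0.0385]
side peg 0.82 [295. 210.] [ 0.4898 -0.0295  0.072 ]
```

View pics/w2.png

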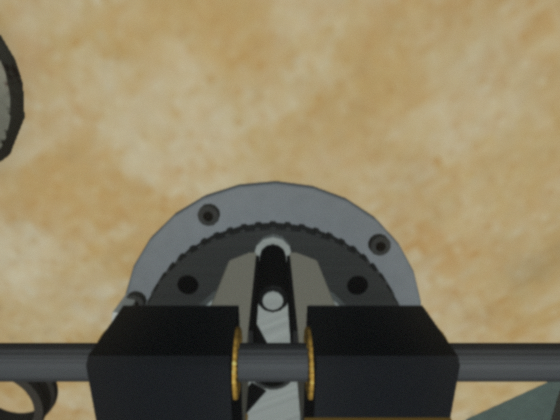

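The wrist view shows the peg between the closed fingers at (273,270). The ring has turned about 72°, and the pointer is hidden by the gripper. I'll turn another 18°, release, rise and look at the pointer against the line.

Request:
apply_moves --steps '[-0.013, -0.244, 0, 0, 0, -1, 0, -0.013, -0.244, 0, 0, 0, -1, 0, -0.013, -0.244, 0, 0, 0, -1, 0, 0, 0, 0, 0, 0, 0, 0, 0, 0, 0, 0, 0, 0, 0, 0, 0, 0, 0, 0, 0, 40, 0, 0, 0, 0, 0, 0, 40, 0, 0, 0, 0, 0, 0, 40, 0, 0, -1, 0, 0, 0, 40, 0.5, 0, -1, 0, 0, 0, 40, 0.8, 0, -1, 0, 0, 0, 40, 0.8, 0, -1, 0, 0, 0, 40]'

```text
t: 6.95
tool_pos: [0.4139, -0.0409, 0.1823]
orientation: [0.412, 3.114, -0.0]
force: [0.9, -1.2, 0.5]
opening: 0.0372
gripper_force: 0.0
```

Request:
apply_moves --steps '[0.8, 0, -1, 0, 0, 0, 100, 0.5, 0, -0.8, 0, 0, 0, 100, 0, 0, 0, 0, 0, 0, 100]'

```text
t: 7.2
tool_pos: [0.3778, -0.031, 0.2413]
orientation: [0.41, 3.105, -0.001]
force: [1.4, 0.1, 1.4]
opening: 0.0526
gripper_force: 0.0
```

```bash
python3 look.py w3 face_centre load_line pointer peg jaw_ring
python3 - <<'E'
from h import *
im=cv2.imread('pics/w3.png');b,g,r=[im[:,:,i].astype(int) for i in range(3)]
m=((r>110)&(g<70)&(b<70)).astype(np.uint8)
n,l,st,ce=cv2.connectedComponentsWithStats(m)
for i in range(1,n):
  if st[i,4]>2: print(st[i],ce[i].round(1),ray("wrist",ce[i],.037).round(4))
p=proj("wrist",[.63,-.09,.036]).astype(int);print(p)
x0=max(0,p[0]-70);y0=max(0,p[1]-50);cv2.imwrite('pics/c3.png',np.hstack([cv2.resize(im,(400,300)),cv2.resize(im[y0:y0+100,x0:x0+133],(400,300),interpolation=cv2.INTER_CUBIC)]));print(x0,y0)
E
```

```text
7.2 [ 0.3778 -0.031   0.2413] x [-0.966  0.259 -0.01 ] z [ 0.009 -0.002 -1.   ] [1.39 0.11 1.41] 0.0526
face_centre 0.87 [273.  326.6] [ 0.5396 -0.0723  0.05  ]
load_line 0.72 [283.6 381.9] [ 0.626  -0.0822  0.036 ]
peg 0.97 [271.8 280.6] [ 0.4679 -0.0546  0.072 ]
jaw_ring 0.73 [271.  330.7] [ 0.5354 -0.0737  0.0545]
[280 381   2   5   6] [280.8 382.7] [ 0.6213 -0.0846  0.037 ]
[278 388]
208 338
```

View pics/c3.png

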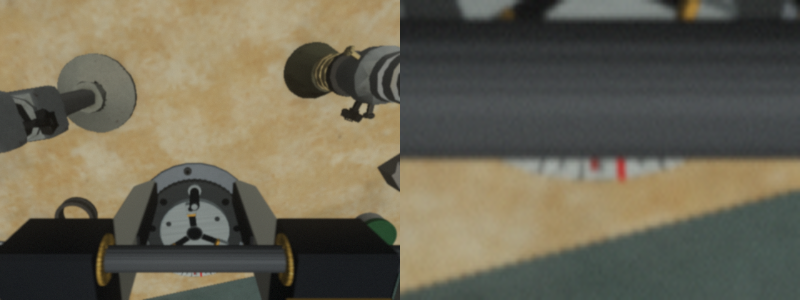

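The wrist view and crop show the red pointer tip about 8 px to the left (clockwise) of the red line, roughly 5°, partly hidden by the bar. I'll move forward for a clear view.

Request:
apply_moves --steps '[-0.92, 0, 0, 0, 0, 0, 100, -0.92, 0, 0, 0, 0, 0, 100, -0.92, 0, 0, 0, 0, 0, 100, -0.92, 0, 0, 0, 0, 0, 100, -0.92, 0, 0, 0, 0, 0, 100, -0.92, 0, 0, 0, 0, 0, 100, -0.92, 0, 0, 0, 0, 0, 100, -0.92, 0, 0, 0, 0, 0, 100, 0, 0, 0, 0, 0, 0, 100, 0, 0, 0, 0, 0, 0, 100]'

```text
t: 8.33
tool_pos: [0.5899, -0.0883, 0.2317]
orientation: [-0.41, -3.109, -0.001]
force: [0.1, 0.2, 0.1]
opening: 0.0928
gripper_force: 0.0
```

```bash
python3 look.py w4 face_centre load_line pointer peg jaw_ring
python3 - <<'E'
from h import *
im=cv2.imread('pics/w4.png');b,g,r=[im[:,:,i].astype(int) for i in range(3)]
m=((r>100)&(g<r*.55)&(b<r*.55)).astype(np.uint8)
n,l,st,ce=cv2.connectedComponentsWithStats(m)
C=np.array([.5425,-.0765])
for i in range(1,n):
  if st[i,4]>4:
    X=ray("wrist",ce[i],.037);d=X[:2]-C;print(st[i],ce[i].round(1),X.round(4),np.hypot(*d).round(4),np.degrees(np.arctan2(d[1],d[0])).round(1))
p=proj("wrist",[.63,-.09,.036]).astype(int);print(p)
x0=max(0,p[0]-66);y0=max(0,p[1]-50);cv2.imwrite('pics/c4.png',np.hstack([cv2.resize(im,(400,300)),cv2.resize(im[y0:y0+100,x0:x0+133],(400,300),interpolation=cv2.INTER_CUBIC)]));print(x0,y0)
E
```

```text
8.3333 [ 0.5899 -0.0883  0.2317] x [-0.966  0.259  0.005] z [-0.005  0.001 -1.   ] [0.07 0.21 0.05] 0.0928
face_centre 0.8 [272.9 130.5] [ 0.5414 -0.073   0.05  ]
face_centre 0.17 [121.5 236.3] [ 0.6036 -0.2491  0.05  ]
load_line 0.95 [284.3 225. ] [ 0.6403 -0.087   0.036 ]
pointer 0.61 [274.9 218.3] [ 0.6302 -0.0946  0.0385]
peg 0.84 [272.8  46.6] [ 0.4746 -0.0552  0.072 ]
peg 0.68 [271.2 134. ] [ 0.5427 -0.0749  0.072 ]
jaw_ring 0.73 [272.  135.6] [ 0.5463 -0.0751  0.0545]
[268 195  10  26 160] [272.5 205.6] [ 0.6173 -0.0936  0.037 ] 0.0768 -12.9
[282 220   3   8  17] [283.3 223.5] [ 0.6393 -0.0878  0.037 ] 0.0974 -6.7
[279 215]
213 165
```

View pics/c4.png

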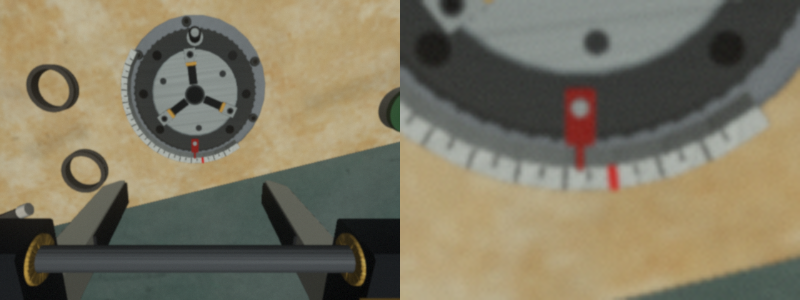

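The wrist view shows the pointer tip at about (273,220) and the red line at (284,223). The pointer is still about 6.5° clockwise of the line. I'll go back to the peg, grip it and turn those last degrees.

Request:
apply_moves --steps '[1, 0, 0.5, 0, 0, 0, 40, 1, 0, 0.5, 0, 0, 0, 40, 1, 0, 0.5, 0, 0, 0, 40, 1, 0, 0.5, 0, 0, 0, 40, 0, 0, 0.9, 0, 0, 0, 40, 0, 0, 0.9, 0, 0, 0, 40, 0, 0, 0.9, 0, 0, 0, 40, 0, 0, 0.9, 0, 0, 0, 40, 0, 0, 0.08, 0, 0, 0, 40, 0, 0, 0, 0, 0, 0, 0, 0, 0, 0, 0, 0, 0, 0, 0, 0, 0, 0, 0, 0, 0]'

```text
t: 9.63
tool_pos: [0.4757, -0.0574, 0.0671]
orientation: [0.41, 3.111, -0.001]
force: [0.4, -0.3, -0.4]
opening: 0.0219
gripper_force: 0.0
```

Request:
apply_moves --steps '[0, 0, 0, 0, 0, 0, 0, 0, 0, 0, 0, 0, 0, 0, 0, 0, 0, 0, 0, 0, 0, 0, 0, 0, 0, 0, 0, 0, -0.007, -0.132, 0, 0, 0, -0.54, 0, -0.007, -0.132, 0, 0, 0, -0.54, 0, 0, 0, 0, 0, 0, 0, 0, 0, 0, 0, 0, 0, 0, 0]'

```text
t: 10.3
tool_pos: [0.4741, -0.0649, 0.0668]
orientation: [0.233, 3.13, 0.0]
force: [-1.4, 2.2, 7.9]
opening: 0.0133
gripper_force: 25.0
```

Request:
apply_moves --steps '[0, 0, 0, 0, 0, 0, 50, 0, 0, 0, 0, 0, 0, 50, 0, 0, 0, 0, 0, 0, 50, 0, 0, -1, 0, 0, 0, 100, 0, 0, -1, 0, 0, 0, 100, -1, 0, -1, 0, 0, 0, 100, -1, 0, -1, 0, 0, 0, 100, -1, 0, -0.7, 0, 0, 0, 100, -1, 0, -0.7, 0, 0, 0, 100, 0, 0, 0, 0, 0, 0, 100, 0, 0, 0, 0, 0, 0, 100]'

```text
t: 11.22
tool_pos: [0.5917, -0.0828, 0.2263]
orientation: [0.233, 3.132, -0.0]
force: [0.3, -0.7, -1.0]
opening: 0.0818
gripper_force: 0.0
```

```bash
python3 look.py w5 face_centre load_line pointer peg jaw_ring bright_ring dark_ring
python3 - <<'E'
from h import *
im=cv2.imread('pics/w5.png');b,g,r=[im[:,:,i].astype(int) for i in range(3)]
m=((r>100)&(g<r*.55)&(b<r*.55)).astype(np.uint8)
n,l,st,ce=cv2.connectedComponentsWithStats(m)
C=np.array([.5445,-.0755])
for i in range(1,n):
  if st[i,4]>4:
    X=ray("wrist",ce[i],.037);d=X[:2]-C;print(st[i],ce[i].round(1),X.round(4),np.hypot(*d).round(4),np.degrees(np.arctan2(d[1],d[0])).round(1))
p=proj("wrist",[.63,-.09,.036]).astype(int);print(p)
x0=max(0,p[0]-66);y0=max(0,p[1]-50);cv2.imwrite('pics/c5.png',np.hstack([cv2.resize(im,(400,300)),cv2.resize(im[y0:y0+100,x0:x0+133],(400,300),interpolation=cv2.INTER_CUBIC)]));print(x0,y0)
E
```

```text
11.2167 [ 0.5917 -0.0828  0.2263] x [-0.989  0.148 -0.001] z [ 0.001 -0.    -1.   ] [ 0.26 -0.68 -0.99] 0.0818
face_centre 0.93 [269.8 128.3] [ 0.5368 -0.0752  0.05  ]
load_line 0.8 [274.4 220. ] [ 0.6286 -0.0845  0.036 ]
pointer 0.59 [272.1 220.5] [ 0.6279 -0.0868  0.0385]
peg 0.67 [273.3  44.4] [ 0.4703 -0.0622  0.072 ]
peg 0.17 [271.7 132.2] [ 0.5381 -0.0736  0.072 ]
bright_ring 0.72 [106.6 219.7] [ 0.614  -0.2724  0.    ]
dark_ring 0.73 [103.5 218.1] [ 0.612  -0.2755  0.    ]
[267 194  10  34 170] [272.1 207.6] [ 0.6165 -0.0852  0.037 ] 0.0726 -7.7
[269 220]
203 170
```

View pics/c5.png

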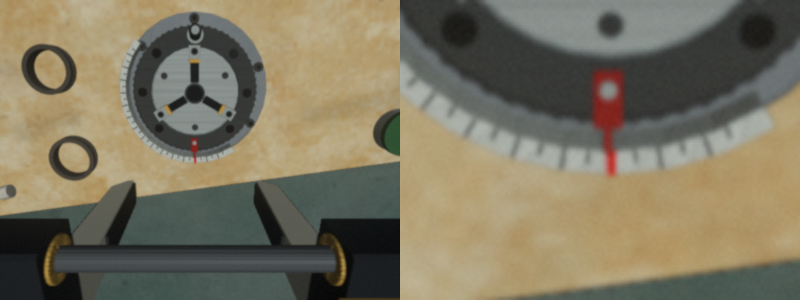

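The crop shows the pointer tip in line with the red load line, both at about (612,160), so the jaws are open on the line. The finger yaw now also suits straddling the ring between jaws at 30° either side. Next is the bright ring.

Request:
apply_moves --steps '[0.03, -0.98, 0.2, 0, 0, 0, 100, 0.03, -0.98, 0.2, 0, 0, 0, 100, 0.03, -0.98, 0.2, 0, 0, 0, 100, 0.03, -0.98, 0.2, 0, 0, 0, 100, 0.03, -0.98, 0.2, 0, 0, 0, 100, 0.03, -0.98, 0.2, 0, 0, 0, 100, 0.03, -0.98, 0.2, 0, 0, 0, 100, 0.03, -0.98, 0.2, 0, 0, 0, 100, 0.03, -0.98, 0.2, 0, 0, 0, 100, 0.03, -0.98, 0.2, 0, 0, 0, 100, 0.03, -0.98, 0.2, 0, 0, 0, 100, 0.03, -0.98, 0.2, 0, 0, 0, 100]'

```text
t: 12.62
tool_pos: [0.5266, -0.431, 0.1534]
orientation: [-0.233, -3.133, -0.0]
force: [0.9, 0.3, -0.5]
opening: 0.0932
gripper_force: 0.0
```

Request:
apply_moves --steps '[0, 0, 0, 0, 0, 0, 100, 0, 0, 0, 0, 0, 0, 100]'

```text
t: 12.78
tool_pos: [0.5261, -0.4308, 0.1527]
orientation: [-0.237, -3.131, -0.002]
force: [-0.9, 0.2, 1.0]
opening: 0.0926
gripper_force: 0.0
```

```bash
python3 look.py w6 bright_ring dark_ring; python3 - <<'E'
from h import *
print(robot.read_state()["q"].round(2))
r=eyes.search_frame("wrist","bright_ring");print(r)
E
```

```text
12.7833 [ 0.5261 -0.4308  0.1527] x [-0.989  0.151  0.001] z [-0.001  0.001 -1.   ] [-0.9   0.25  1.05] 0.0926
dark_ring 0.87 [450.5 259. ] [ 0.6202 -0.2697  0.    ]
[-0.76  0.38  1.32  0.    1.45 -2.18]
[{'rect': [225.7, 163.4, 74.1, 72.5], 'conf': 0.97}]
```

View pics/w6.png

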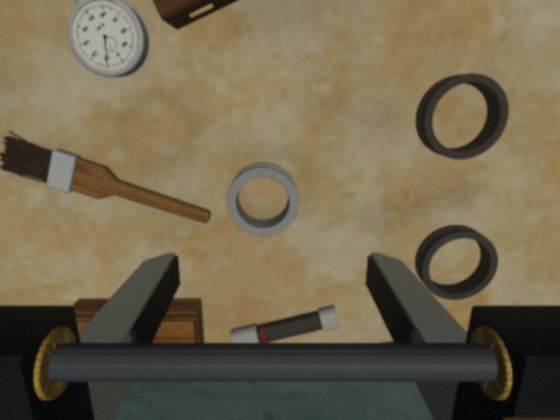

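The wrist view shows the bright ring centred at about (263,200). The brush-handle tip at (210,215) lies where the left finger would land, so I'll turn the fingers 24° clockwise, which puts the left finger above the handle. First the exact ring centre, from the outline.

```bash
cat > ring.py <<'E'
from h import *
from scipy.optimize import least_squares
a=np.linspace(0,2*np.pi,180)
def fit(rect,g,zb=0.):
    def f(p):
        q=np.array([proj("wrist",[p[0]+.03*np.cos(t),p[1]+.03*np.sin(t),z]) for t in a for z in(zb,zb+.024)])
        lo,hi=q.min(0),q.max(0);return [lo[0]-rect[0],lo[1]-rect[1],hi[0]-rect[0]-rect[2],hi[1]-rect[1]-rect[3]]
    s=least_squares(f,g,diff_step=1e-4);return s.x,s.fun
E
python3 - <<'E'
from ring import *
for rect in([225.7,163.4,74.1,72.5],[226.5,162,73,76]):
  x,e=fit(rect,[.53,-.43]);print(x.round(4),np.round(e,1))
  s=robot.read_state();R=Rn.from_rotvec(s["orientation"]).as_matrix()
  print(R.T@(np.r_[x,0]-s["tool_pos"]))
for p in[(210,215),(340,315)]:print(ray("wrist",p,.01).round(3))
E
```

```text
Traceback (most recent call last):
  File "ring.py", line 8, in fit
    s=least_squares(f,g,diff_step=1e-4);return s.x,s.fun
  File "ring.py", line 6, in f
    q=np.array([proj("wrist",[p[0]+.03*np.cos(t),p[1]+.03*np.sin(t),z]) for t in a for z in(zb,zb+.024)])
                ~~~~^^^^^^^^^^^^^^^^^^^^^^^^^^^^^^^^^^^^^^^^^^^^^^^^^^^
  File "h.py", line 9, in proj
    k=eyes.calibration(c);K,R,t=map(np.array,(k["K"],k["R"],k["t"]))
ValueError: time passes only in moves, steps and waits
```

```bash
sed -i 's/k=eyes.calibration(c);/k=cal(c);/' h.py; sed -i '2i import functools' h.py
cat >> h.py <<'E'
@functools.lru_cache(None)
def cal(c): return eyes.calibration(c)
E
sed -i 's/^from plant/from plant/' h.py
python3 - <<'E'
from ring import *
s=robot.read_state();R=Rn.from_rotvec(s["orientation"]).as_matrix();print(s["t"])
for rect in([225.7,163.4,74.1,72.5],[226.5,162,73,76]):
  x,e=fit(rect,[.53,-.43]);print(x.round(4),np.round(e,1))
  print(R.T@(np.r_[x,0]-s["tool_pos"]))
for p in[(210,215),(340,315)]:print(ray("wrist",p,.01).round(3))
E
```

```text
12.9833
[ 0.5324 -0.436 ] [ 1.3 -0.8 -1.3  0.7]
[-0.00538542 -0.00664128  0.15420552]
[ 0.5327 -0.4358] [ 0.7  1.  -0.7 -1.1]
[-0.00567995 -0.00643402  0.15420569]
[ 0.54  -0.485  0.01 ]
[ 0.659 -0.38   0.01 ]
```

Request:
apply_moves --steps '[-0.18, -0.22, 0, 0, 0, 0, 100, 0, 0, 0.8, 0, 0, 1, 100, 0, 0, 0.8, 0, 0, 1, 100, 0, 0, 0.8, 0, 0, 1, 100, 0, 0, 0.8, 0, 0, 1, 100, 0, 0, 0.8, 0, 0, 0, 100, 0, 0, 0, 0, 0, 0, 100, 0, 0, 0, 0, 0, 0, 100]'

```text
t: 13.65
tool_pos: [0.5312, -0.4351, 0.0325]
orientation: [-0.876, -3.014, -0.003]
force: [-0.2, 0.5, -0.4]
opening: 0.0932
gripper_force: 0.0
```

Request:
apply_moves --steps '[-0.05, 0, 0.5, 0, 0, 0, 100, 0, 0, 0.35, 0, 0, 0, 100, 0, 0, 0, 0, 0, 0, 40, 0, 0, 0, 0, 0, 0, 40, 0, 0, 0, 0, 0, 0, 40, 0, 0, 0, 0, 0, 0, 40, 0, 0, 0, 0, 0, 0, 40, 0, 0, 0, 0, 0, 0, 40, 0, 0, 0, 0, 0, 0, 40, 0, 0, 0, 0, 0, 0, 40, 0, 0, 0, 0, 0, 0, 40]' --grip_force 15

```text
t: 14.57
tool_pos: [0.5332, -0.4385, 0.0089]
orientation: [0.879, 3.015, -0.001]
force: [-1.3, 0.1, 4.7]
opening: 0.0581
gripper_force: 15.0
```

Request:
apply_moves --steps '[0, 0, -0.5, 0, 0, 0, 40, 0, 0, -0.9, 0, 0, 0, 40, 0, 0, -0.9, 0, 0, -0.8, 40, 0, 0, -0.9, 0, 0, -0.8, 40, 0, 0, -0.9, 0, 0, -0.8, 40, 0, 0, -0.4, 0, 0, -0.8, 40, 0, 0, 0, 0, 0, -0.8, 40, 0, 0, 0, 0, 0, 0, 40, 0, 0, 0, 0, 0, 0, 40]'

```text
t: 15.32
tool_pos: [0.5327, -0.4373, 0.143]
orientation: [-0.237, -3.132, -0.001]
force: [-0.9, -0.0, -2.2]
opening: 0.0584
gripper_force: 15.0
```

```bash
python3 look.py w7 bright_ring; python3 - <<'E'
from h import *
print(eyes.search_frame("wrist","bright_ring"))
E
```

```text
15.3167 [ 0.5327 -0.4373  0.143 ] x [-0.989  0.151  0.001] z [-0.001  0.001 -1.   ] [-0.89 -0.04 -2.25] 0.0584
[{'rect': [208.2, 201.0, 131.1, 129.9], 'conf': 0.56}]
```

View pics/w7.png

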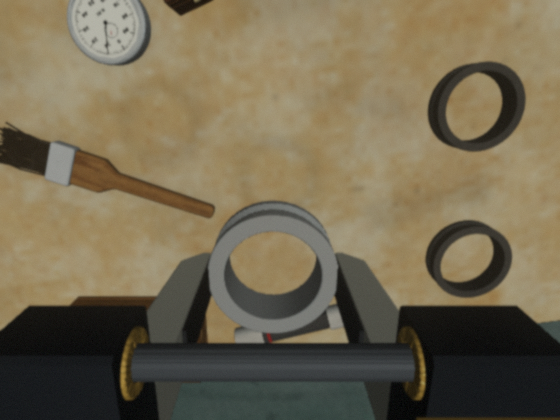

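The view shows the ring held between the fingers with its top circle centred at about (273,275). The −2.2 N on the wrist matches its weight. Next I'll get its offset from the TCP and the move to the chuck.

```bash
python3 - <<'E'
from ring import *
s=robot.read_state();R=Rn.from_rotvec(s["orientation"]).as_matrix()
x,e=fit([208.2,201,130.5,131],[.53,-.43],s["tool_pos"][2]-.0085);print(x.round(4),np.round(e,1))
o=R.T@(np.r_[x,0]-s["tool_pos"]);print("ring in tool",o.round(4),s["tool_pos"])
for C in([.5422,-.0753],[.5430,-.0763]):
  print(R.T@(np.r_[np.array(C)-x,0])/.03)
E
```

```text
[ 0.5297 -0.4349] [-0.6 -1.4  0.6  1.6]
ring in tool [0.0027 0.0016 0.1418] [ 0.53238132 -0.4372123   0.1418248 ]
[ 1.38962046 11.9145284   0.02059776]
[ 1.3582491  11.88557933  0.02049311]
```

Request:
apply_moves --steps '[0.125, 0.995, 0, 0, 0, 0, 40, 0.125, 0.995, 0, 0, 0, 0, 40, 0.125, 0.995, 0, 0, 0, 0, 40, 0.125, 0.995, 0, 0, 0, 0, 40, 0.125, 0.995, 0, 0, 0, 0, 40, 0.125, 0.995, 0, 0, 0, 0, 40, 0.125, 0.995, 0, 0, 0, 0, 40, 0.125, 0.995, 0, 0, 0, 0, 40, 0.125, 0.995, 0, 0, 0, 0, 40, 0.125, 0.995, 0, 0, 0, 0, 40, 0.125, 0.995, 0, 0, 0, 0, 40, 0.125, 0.995, 0, 0, 0, 0, 40]'

```text
t: 16.47
tool_pos: [0.5408, -0.0754, 0.1425]
orientation: [-0.236, -3.131, -0.001]
force: [0.9, -0.0, -2.2]
opening: 0.0579
gripper_force: 15.0
```

Request:
apply_moves --steps '[0, 0, 0, 0, 0, 0, 40, 0, 0, 0, 0, 0, 0, 40, 0, 0, 0.7, 0, 0, 0, 40, 0, 0, 0.7, 0, 0, 0, 40, 0, 0, 0, 0, 0, 0, 40, 0, 0, 0, 0, 0, 0, 40]'

```text
t: 16.97
tool_pos: [0.54, -0.0776, 0.0996]
orientation: [-0.236, -3.129, -0.001]
force: [0.1, -0.5, -1.1]
opening: 0.0583
gripper_force: 15.0
```

```bash
python3 - <<'E'
from h import *
for i in range(4):
  s=robot.read_state();R=Rn.from_rotvec(s["orientation"]).as_matrix();print(s["tool_pos"].round(4),R[:,0].round(3),(R.T@(np.r_[.5422,-.0756,0]-s["tool_pos"])).round(4))
  if i==0: save("wrist","w8")
  else: eyes.read_camera("side")
E
```

```text
[ 0.54   -0.0776  0.0996] [-0.989  0.15   0.004] [-0.0023  0.0023  0.0996]
[ 0.5412 -0.0778  0.1012] [-0.989  0.15   0.001] [-0.0008  0.0023  0.1012]
[ 0.5419 -0.0778  0.1021] [-0.989  0.149 -0.001] [1.000e-04 2.300e-03 1.021e-01]
[ 0.5424 -0.0778  0.1026] [-0.989  0.149 -0.002] [0.0007 0.0021 0.1026]
```

View pics/w8.png

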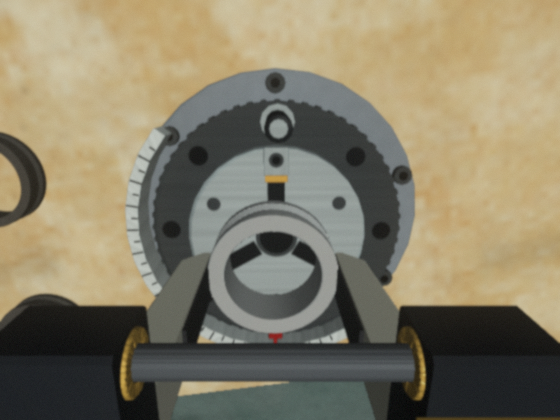

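The view shows the face spanning columns 189–364 (centre 276.5) and the ring centred at column 273, so it needs about +2 mm along tool y. That agrees with the TCP reading. I'll correct that and lower.

Request:
apply_moves --steps '[0.02, 0.073, 0.4, 0, 0, 0, 40, 0, 0, 0.4, 0, 0, 0, 40, 0, 0, 0.3, 0, 0, 0, 40, 0, 0, 0.2, 0, 0, 0, 40, 0, 0, 0, 0, 0, 0, 40, 0, 0, 0, 0, 0, 0, 40, 0, 0, 0, 0, 0, 0, 40, 0, 0, 0, 0, 0, 0, 40]'

```text
t: 17.83
tool_pos: [0.5417, -0.0749, 0.0627]
orientation: [0.233, 3.132, -0.0]
force: [0.2, 0.1, -2.1]
opening: 0.0582
gripper_force: 15.0
```

Request:
apply_moves --steps '[0, 0, 0.04, 0, 0, 0, 40, 0, 0, 0.04, 0, 0, 0, 40, 0, 0, 0.04, 0, 0, 0, 40, 0, 0, 0, 0, 0, 0, 40, 0, 0, 0, 0, 0, 0, 40]'

```text
t: 18.25
tool_pos: [0.5415, -0.0748, 0.0589]
orientation: [0.233, 3.132, -0.0]
force: [-0.2, 0.4, 1.0]
opening: 0.0582
gripper_force: 15.0
```

Request:
apply_moves --steps '[0, 0, 0.02, 0, 0, 0, 40, 0, 0, 0, 0, 0, 0, 40, 0, 0, 0, 0, 0, 0, 40]'

```text
t: 18.5
tool_pos: [0.5415, -0.0748, 0.0588]
orientation: [0.233, 3.132, -0.0]
force: [-3.3, -0.6, 5.7]
opening: 0.0578
gripper_force: 15.0
```

Request:
apply_moves --steps '[0, 0, 0, 0, 0, 0, 100, 0, 0, 0, 0, 0, 0, 100, 0, 0, 0, 0, 0, 0, 100, 0, 0, 0, 0, 0, 0, 100, 0, 0, -0.7, 0, 0, 0, 100, 0, 0, -0.9, 0, 0, 0, 100, 0, 0, -1, 0, 0, 0, 100, -0.5, 0, -1, 0, 0, 0, 100, -0.5, 0, -1, 0, 0, 0, 100, -0.5, 0, -0.8, 0, 0, 0, 100, 0, 0, 0, 0, 0, 0, 100, 0, 0, 0, 0, 0, 0, 100]'

```text
t: 19.5
tool_pos: [0.5873, -0.0817, 0.2217]
orientation: [0.233, 3.129, -0.001]
force: [0.2, 0.9, -0.5]
opening: 0.093
gripper_force: 0.0
```

```bash
python3 look.py w9 face_centre load_line pointer peg jaw_ring;  python3 - <<'E'
from h import *
r=eyes.search_frame("wrist","bright_ring");print(r)
im=cv2.imread('pics/w9.png');b,g,rr=[im[:,:,i].astype(int) for i in range(3)]
for z,rad in((.05,.056),(.037,.082)):
  for C in([.5422,-.0753],):
    print(z,[proj("wrist",[C[0]+rad*np.cos(t),C[1]+rad*np.sin(t),z]).round(0) for t in np.radians([-98.5,-8.5,81.5,171.5])])
x,y=proj("wrist",[.5422,-.0753,.06]).astype(int)
c=im[max(0,y-100):y+110,x-140:x+140];print(x-140,max(0,y-100));cv2.imwrite('pics/c9.png',cv2.resize(c,None,fx=2.8,fy=2.8,interpolation=cv2.INTER_CUBIC))
E
```

```text
19.5 [ 0.5873 -0.0817  0.2217] x [-0.989  0.148 -0.003] z [ 0.003 -0.001 -1.   ] [ 0.15  0.88 -0.48] 0.093
face_centre 0.62 [270.5 136.1] [ 0.539  -0.0745  0.05  ]
load_line 0.61 [272.7 228.4] [ 0.6316 -0.0864  0.036 ]
pointer 0.98 [271.3 225.8] [ 0.6278 -0.0872  0.0385]
peg 0.96 [272.3  49.3] [ 0.4705 -0.0626  0.072 ]
jaw_ring 0.84 [270.1 138.5] [ 0.5406 -0.0751  0.0545]
jaw_ring 0.55 [269.5 227.4] [ 0.6233 -0.0883  0.0545]
[{'rect': [238.0, 99.0, 73.6, 69.2], 'conf': 0.86}]
0.05 [array([208., 140.]), array([270., 200.]), array([332., 140.]), array([270.,  74.])]
0.037 [array([182., 138.]), array([270., 221.]), array([358., 138.]), array([270.,  42.])]
130 41
```

View pics/c9.png

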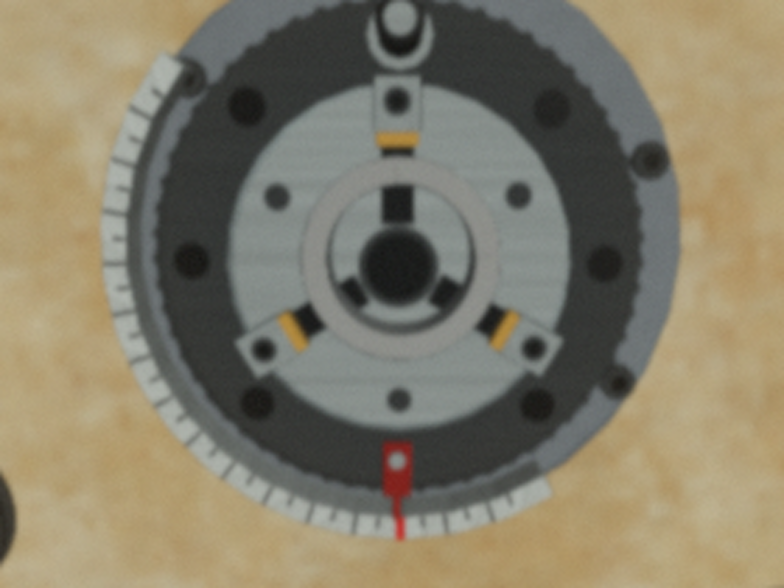

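The crop shows the ring lying flat at about (400,257), concentric with the three jaws and clear of all the brass pads, with the pointer still on the load line at (400,510). Now I'll measure the pad radius numerically from the brass patches. 7 mm/rad then gives the touch angle.

```bash
cat > pads.py <<'E'
from h import *
from scipy.optimize import least_squares
def pads(tag):
    im=save("wrist",tag).astype(int);r,g,b=[im[:,:,i] for i in range(3)]
    m=((r>b*1.55)&(r>110)&(g<r*.9)).astype(np.uint8)
    Xc=np.array([.539,-.074]);res=[]
    n,l,st,ce=cv2.connectedComponentsWithStats(m)
    for i in range(1,n):
        if st[i,4]<8: continue
        X=ray("wrist",ce[i],.059)[:2]
        if not .025<np.hypot(*(X-Xc))<.05: continue
        v,u=np.nonzero(l==i);P=np.array([ray("wrist",(a,c),.059)[:2] for a,c in zip(u,v)])
        res.append((st[i,4],X,P))
    if len(res)==3:
        A=np.array([q[1] for q in res]);M=np.c_[2*A,np.ones(3)];s=np.linalg.solve(M,(A**2).sum(1));C=s[:2]
        print("pad circle",C.round(4),"Rmean",np.sqrt(s[2]+C@C).round(5))
        for n_,X,P in res:
            d=X-C;u=d/np.hypot(*d);p=(P-C)@u;t=(P-C)@np.array([-u[1],u[0]])
            w=n_*1.0;print(n_,X.round(4),"ang",np.degrees(np.arctan2(d[1],d[0])).round(1),"rad",np.percentile(p,[5,50,95]).round(4),"wid",np.ptp(t).round(4))
    else: print([ (q[0],q[1].round(4)) for q in res])
    return im
def redang(im,C):
    r,g,b=[im[:,:,i] for i in range(3)]
    m=((r>100)&(g<r*.55)&(b<r*.55)).astype(np.uint8)
    n,l,st,ce=cv2.connectedComponentsWithStats(m)
    for i in range(1,n):
        if st[i,4]>4:
            X=ray("wrist",ce[i],.037);d=X[:2]-C
            if np.hypot(*d)<.11: print("red",st[i,4],X.round(4),np.hypot(*d).round(4),np.degrees(np.arctan2(d[1],d[0])).round(1))
E
python3 - <<'E'
from pads import *
print(robot.read_state()["tool_pos"])
im=pads("p0");redang(im,np.array([.539,-.0745]))
r=eyes.search_frame("wrist","bright_ring")[0]["rect"]
from ring import fit
x,e=fit(r,[.54,-.075],.05);print("ring",x.round(4),np.round(e,1))
E
```

```text
[ 0.58486901 -0.08123347  0.21864061]
pad circle [ 0.5433 -0.0742] Rmean 0.03909
72 [ 0.5045 -0.0688] ang 172.1 rad [0.0374 0.0391 0.0407] wid 0.0119
72 [ 0.5575 -0.1106] ang -68.6 rad [0.0371 0.0391 0.0411] wid 0.0128
69 [ 0.5674 -0.0434] ang 51.9 rad [0.0371 0.0391 0.041 ] wid 0.0127
red 178 [ 0.6207 -0.0864  0.037 ] 0.0826 -8.3
ring [ 0.5394 -0.0703] [ 0.9 -1.2 -0.9  1.2]
```

Pad centre radius is 39.1 mm, so the inner face is about 37.1 mm and the gap about 7 mm, or roughly 58° to touch. I'll grip the peg and close 42° first.

Request:
apply_moves --steps '[0.95, 0, 0.3, 0, 0, 0, 40, 0.95, 0, 0.4, 0, 0, 0, 40, 0.95, 0, 0.5, 0, 0, 0, 40, 0.93, 0, 0.5, 0, 0, 0, 40, 0, 0, 0.9, 0, 0, 0, 40, 0, 0, 0.9, 0, 0, 0, 40, 0, 0, 0.9, 0, 0, 0, 40, 0, 0, 0.75, 0, 0, 0, 40, 0, 0, 0, 0, 0, 0, 40, 0, 0, 0, 0, 0, 0, 0, 0, 0, 0, 0, 0, 0, 0, 0, 0, 0, 0, 0, 0, 0]' --grip_force 25

```text
t: 20.95
tool_pos: [0.4752, -0.065, 0.0676]
orientation: [0.233, 3.13, -0.001]
force: [-0.1, -0.1, 0.5]
opening: 0.0215
gripper_force: 0.0
```

Request:
apply_moves --steps '[0, 0, 0, 0, 0, 0, 0, 0, 0, 0, 0, 0, 0, 0, 0, 0, 0, 0, 0, 0, 0, -0.013, 0.244, 0, 0, 0, 1, 0, -0.013, 0.244, 0, 0, 0, 1, 0, -0.013, 0.244, 0, 0, 0, 1, 0, -0.013, 0.244, 0, 0, 0, 1, 0]'

```text
t: 21.53
tool_pos: [0.4851, -0.0386, 0.0673]
orientation: [0.887, 3.01, -0.003]
force: [-0.4, -7.6, 6.9]
opening: 0.0133
gripper_force: 25.0
```

Request:
apply_moves --steps '[-0.013, 0.244, 0, 0, 0, 1, 0, -0.013, 0.244, 0, 0, 0, 1, 0, -0.013, 0.244, 0, 0, 0, 1, 0]'

```text
t: 21.78
tool_pos: [0.4997, -0.0224, 0.0673]
orientation: [1.347, 2.834, -0.003]
force: [-1.2, -9.1, 6.6]
opening: 0.0133
gripper_force: 25.0
```

Request:
apply_moves --steps '[0, 0, 0, 0, 0, 0, 0, 0, 0, 0, 0, 0, 0, 0, 0, 0, 0, 0, 0, 0, 0]'

```text
t: 22.03
tool_pos: [0.5007, -0.0216, 0.0673]
orientation: [1.338, 2.837, 0.002]
force: [5.1, -2.8, 2.7]
opening: 0.0133
gripper_force: 25.0
```

Request:
apply_moves --steps '[0, 0, 0, 0, 0, 0, 50, 0, 0, 0, 0, 0, 0, 50, 0, 0, 0, 0, 0, 0, 50, 0, 0, -0.8, 0, 0, 0, 100, 0, 0, -0.9, 0, 0, 0, 100, -0.8, 0, -0.8, 0, 0, 0, 100, -0.8, 0, 0, 0, 0, 0, 100, -0.8, 0, 0, 0, 0, 0, 100, 0, 0, 0, 0, 0, 0, 100, 0, 0, 0, 0, 0, 0, 100, 0, 0, 0, 0, 0, 0, 100, 0, 0, 0, 0, 0, 0, 100]'

```text
t: 23.03
tool_pos: [0.5432, -0.0757, 0.1398]
orientation: [-1.339, -2.84, 0.0]
force: [0.0, 0.6, 0.0]
opening: 0.0886
gripper_force: 0.0
```

```bash
python3 - <<'E'
from pads import *
from ring import fit
print(robot.read_state()["tool_pos"])
im=pads("p1");redang(im,np.array([.5425,-.0748]))
r=eyes.search_frame("wrist","bright_ring")[0]["rect"]
x,e=fit(r,[.54,-.075],.05);print("ring",r,x.round(4),np.round(e,1))
# radial profiles towards jaws
g=im.mean(2)
for a in (51.7,171.7,-68.3):
  u=np.array([np.cos(np.radians(a)),np.sin(np.radians(a))]);row=[]
  for rr in np.arange(.028,.046,.0006):
    p=proj("wrist",[.5425+rr*u[0],-.0748+rr*u[1],.059]).round().astype(int);row.append((round(rr*1e3,1),tuple(im[p[1],p[0]]) if 0<=p[1]<420 else None))
  print(a,' '.join(f"{q[0]}:{q[1][0]},{q[1][1]},{q[1][2]}" for q in row if q[1]))
E
```

```text
[ 0.54321885 -0.07570078  0.1397798 ]
[(np.int32(102), array([ 0.5095, -0.0692])), (np.int32(105), array([ 0.5636, -0.0473])), (np.int32(11), array([ 0.5526, -0.1087])), (np.int32(11), array([ 0.5592, -0.1061]))]
red 216 [ 0.5897 -0.1346  0.037 ] 0.0762 -51.7
red 31 [ 0.6374 -0.0877  0.037 ] 0.0958 -7.7
ring [225.1, 171.0, 89.5, 89.9] [ 0.5414 -0.074 ] [-0.2 -1.2  0.2  1.3]
51.7 28.0:143,146,141 28.6:145,146,140 29.2:145,146,142 29.8:131,131,127 30.4:98,100,96 31.0:59,60,57 31.6:62,53,37 32.2:62,53,37 32.8:110,86,45 33.4:163,128,60 34.0:178,141,66 34.6:181,141,65 35.2:180,140,67 35.8:180,140,67 36.4:169,139,78 37.0:148,137,110 37.6:142,144,135 38.2:141,147,144 38.8:140,147,144 39.4:140,147,144 40.0:139,147,144 40.6:135,143,139 41.2:122,129,125 41.8:86,92,88 42.4:55,60,58 43.0:45,47,45 43.6:45,46,45 44.2:36,35,35 44.8:27,25,26 45.4:27,29,26
171.7 28.0:143,145,140 28.6:143,145,140 29.2:129,132,127 29.8:118,118,114 30.4:109,109,103 31.0:133,116,86 31.6:133,116,86 32.2:167,133,66 32.8:181,142,66 33.4:181,142,66 34.0:176,139,66 34.6:176,139,66 35.2:156,133,91 35.8:139,140,131 36.4:139,140,131 37.0:140,148,144 37.6:139,147,143 38.2:139,147,144 38.8:134,143,139 39.4:126,133,130 40.0:107,112,109 40.6:62,67,65 41.2:62,67,65 41.8:43,43,43 42.4:35,35,35 43.0:28,27,28 43.6:23,23,24 44.2:24,24,23 44.8:26,25,24 45.4:24,28,26
-68.3 28.0:143,145,141 28.6:143,145,141 29.2:144,145,140 29.8:145,146,142 30.4:144,145,140 31.0:144,145,140 31.6:144,147,140 32.2:144,145,142 32.8:144,145,142 33.4:145,143,138 34.0:146,139,119 34.6:158,138,104 35.2:158,138,104 35.8:159,139,104 36.4:144,143,132 37.0:144,143,132 37.6:142,148,143 38.2:141,147,144 38.8:138,145,141 39.4:138,145,141 40.0:131,138,135 40.6:107,112,108 41.2:107,112,108 41.8:72,76,74 42.4:50,52,50 43.0:50,52,50 43.6:39,40,38 44.2:28,30,27 44.8:27,26,24 45.4:27,26,24
```

The gap now reads about 2.1 mm, so touch is roughly 17° further. The earlier picture predicted 16°. I'll regrip and close in small steps, watching the tangential force, which was about 6.7 N when free.

Request:
apply_moves --steps '[0.77, 0.01, 0, 0, 0, 0, 40, 0.76, 0.01, 0, 0, 0, 0, 40, 0.76, 0.01, 0, 0, 0, 0, 40, 0, 0, 0.3, 0, 0, 0, 40, 0, 0, 0.8, 0, 0, 0, 40, 0, 0, 0.8, 0, 0, 0, 40, 0, 0, 0.6, 0, 0, 0, 40, 0, 0, 0, 0, 0, 0, 40, 0, 0, 0, 0, 0, 0, 0, 0, 0, 0, 0, 0, 0, 0, 0, 0, 0, 0, 0, 0, 0, 0, 0, 0, 0, 0, 0, 0]'

```text
t: 24.13
tool_pos: [0.5025, -0.0232, 0.0671]
orientation: [1.339, 2.839, 0.001]
force: [0.6, -0.7, 0.8]
opening: 0.0179
gripper_force: 0.0
```

Request:
apply_moves --steps '[0, 0, 0, 0, 0, 0, 0, 0, 0, 0, 0, 0, 0, 0, 0, 0, 0, 0, 0, 0, 0]'

```text
t: 24.38
tool_pos: [0.5021, -0.0232, 0.0668]
orientation: [1.34, 2.839, 0.001]
force: [-1.3, -1.1, 6.8]
opening: 0.0129
gripper_force: 25.0
```

Request:
apply_moves --steps '[-0.003, 0.122, 0, 0, 0, 0.5, 0, -0.003, 0.122, 0, 0, 0, 0.5, 0]'

```text
t: 24.55
tool_pos: [0.5075, -0.0195, 0.0668]
orientation: [1.49, 2.764, -0.002]
force: [-4.6, -5.3, 7.9]
opening: 0.0134
gripper_force: 25.0
```

Request:
apply_moves --steps '[-0.002, 0.081, 0, 0, 0, 0.333, 0]'

```text
t: 24.63
tool_pos: [0.5097, -0.0182, 0.0668]
orientation: [1.539, 2.737, -0.002]
force: [-4.1, -6.0, 8.6]
opening: 0.0131
gripper_force: 25.0
```

Request:
apply_moves --steps '[-0.002, 0.081, 0, 0, 0, 0.333, 0]'

```text
t: 24.72
tool_pos: [0.5117, -0.0171, 0.0668]
orientation: [1.585, 2.711, -0.002]
force: [-4.6, -4.6, 8.0]
opening: 0.0137
gripper_force: 25.0
```

Request:
apply_moves --steps '[-0.002, 0.081, 0, 0, 0, 0.333, 0]'

```text
t: 24.8
tool_pos: [0.5139, -0.016, 0.0668]
orientation: [1.632, 2.683, -0.002]
force: [-5.1, -5.3, 9.4]
opening: 0.0133
gripper_force: 25.0
```

Request:
apply_moves --steps '[-0.002, 0.081, 0, 0, 0, 0.333, 0]'

```text
t: 24.88
tool_pos: [0.516, -0.015, 0.0668]
orientation: [1.678, 2.654, -0.002]
force: [-5.0, -6.6, 8.8]
opening: 0.0134
gripper_force: 25.0
```

```bash
python3 -c "
from h import *
s=robot.read_state();R=Rn.from_rotvec(s['orientation']).as_matrix();print(R.T@s['force'],s['wrist_torque'],np.degrees(np.arctan2(R[1,0],R[0,0])),s['tool_pos'])"
```

```text
[-3.83392866 -7.38448818 -8.83636135] [-0.9456282   0.84069055  0.09451553] 115.38127372245742 [ 0.51603118 -0.01501005  0.0668148 ]
```

Request:
apply_moves --steps '[-0.002, 0.081, 0, 0, 0, 0.333, 0]'

```text
t: 24.97
tool_pos: [0.5182, -0.0141, 0.0668]
orientation: [1.724, 2.624, -0.002]
force: [-4.9, -6.5, 8.3]
opening: 0.0138
gripper_force: 25.0
```

Request:
apply_moves --steps '[-0.002, 0.081, 0, 0, 0, 0.333, 0]'

```text
t: 25.05
tool_pos: [0.5204, -0.0133, 0.0668]
orientation: [1.77, 2.594, -0.002]
force: [-4.6, -6.3, 9.3]
opening: 0.013
gripper_force: 25.0
```

Request:
apply_moves --steps '[-0.002, 0.081, 0, 0, 0, 0.333, 0]'

```text
t: 25.13
tool_pos: [0.5227, -0.0125, 0.0668]
orientation: [1.815, 2.562, -0.003]
force: [-5.4, -6.7, 9.3]
opening: 0.013
gripper_force: 25.0
```

Request:
apply_moves --steps '[-0.002, 0.081, 0, 0, 0, 0.333, 0]'

```text
t: 25.22
tool_pos: [0.525, -0.0118, 0.0668]
orientation: [1.859, 2.53, -0.003]
force: [-6.2, -7.4, 10.2]
opening: 0.0136
gripper_force: 25.0
```

```bash
python3 -c "
from h import *
s=robot.read_state();R=Rn.from_rotvec(s['orientation']).as_matrix();print(R.T@s['force'],s['wrist_torque'],np.degrees(np.arctan2(R[1,0],R[0,0])),s['tool_pos'])"
```

```text
[ -5.18155582  -8.15184792 -10.20800397] [-1.20465223  1.05434306  0.03212527] 107.38544899763163 [ 0.52496534 -0.0118121   0.06681995]
```

Request:
apply_moves --steps '[-0.001, 0.041, 0, 0, 0, 0.167, 0]'

```text
t: 25.3
tool_pos: [0.5262, -0.0115, 0.0668]
orientation: [1.882, 2.514, -0.003]
force: [-6.2, -7.2, 10.4]
opening: 0.0134
gripper_force: 25.0
```

Request:
apply_moves --steps '[-0.001, 0.041, 0, 0, 0, 0.167, 0]'

```text
t: 25.38
tool_pos: [0.5272, -0.0112, 0.0668]
orientation: [1.902, 2.498, -0.003]
force: [-6.6, -7.1, 10.0]
opening: 0.0133
gripper_force: 25.0
```

Request:
apply_moves --steps '[-0.001, 0.041, 0, 0, 0, 0.167, 0]'

```text
t: 25.47
tool_pos: [0.5283, -0.011, 0.0668]
orientation: [1.924, 2.482, -0.003]
force: [-6.9, -7.6, 9.7]
opening: 0.0133
gripper_force: 25.0
```

```bash
python3 -c "
from h import *
s=robot.read_state();R=Rn.from_rotvec(s['orientation']).as_matrix();print(R.T@s['force'],s['wrist_torque'],np.degrees(np.arctan2(R[1,0],R[0,0])),s['tool_pos'])"
```

```text
[-5.71029946 -8.5875526  -9.66879963] [-1.21538291  1.18839684  0.03037173] 104.42792340019827 [ 0.52833381 -0.01096775  0.06679929]
```

Force rises above the free level of about 6.75 N from about 111°, so the jaws touched roughly 60° from the line, which fits the picture. The ring is now about 6.6° past touch, so I'll turn another 3.3°.

Request:
apply_moves --steps '[-0.001, 0.045, 0, 0, 0, 0.185, 0]'

```text
t: 25.55
tool_pos: [0.5296, -0.0107, 0.0668]
orientation: [1.948, 2.463, -0.003]
force: [-7.7, -7.8, 9.9]
opening: 0.0135
gripper_force: 25.0
```

Request:
apply_moves --steps '[-0.001, 0.045, 0, 0, 0, 0.185, 0]'

```text
t: 25.63
tool_pos: [0.5308, -0.0105, 0.0668]
orientation: [1.972, 2.444, -0.004]
force: [-7.1, -7.5, 11.1]
opening: 0.0133
gripper_force: 25.0
```

Request:
apply_moves --steps '[-0.001, 0.045, 0, 0, 0, 0.185, 0]'

```text
t: 25.72
tool_pos: [0.532, -0.0103, 0.0668]
orientation: [1.996, 2.425, -0.004]
force: [-8.7, -7.3, 10.3]
opening: 0.0132
gripper_force: 25.0
```

```bash
python3 -c "
from h import *
s=robot.read_state();R=Rn.from_rotvec(s['orientation']).as_matrix();print(R.T@s['force'],s['wrist_torque'],np.degrees(np.arctan2(R[1,0],R[0,0])),s['tool_pos'])"
```

```text
[ -5.47603311  -9.90367924 -10.28200294] [-1.33490026  1.37415945  0.04226057] 101.08969827477293 [ 0.5320474  -0.01029376  0.06677811]
```

Tangential force is now about 9.6 N, some 3 N over free, which is about 10 N per jaw. I'll release, rise and check.

Request:
apply_moves --steps '[0, 0, 0, 0, 0, 0, 0, 0, 0, 0, 0, 0, 0, 50, 0, 0, 0, 0, 0, 0, 50, 0, 0, 0, 0, 0, 0, 50, 0, 0, -0.8, 0, 0, 0, 60, 0, 0, -0.9, 0, 0, 0, 100, -0.8, 0, -0.9, 0, 0, 0, 100, -0.8, 0, -0.9, 0, 0, 0, 100, -0.8, 0, -0.9, 0, 0, 0, 100, -0.8, 0, -0.5, 0, 0, 0, 100, 0, 0, 0, 0, 0, 0, 100, 0, 0, 0, 0, 0, 0, 100]'

```text
t: 26.72
tool_pos: [0.5515, -0.1036, 0.2135]
orientation: [1.996, 2.424, 0.002]
force: [-0.1, -0.6, -1.0]
opening: 0.0822
gripper_force: 0.0
```

```bash
python3 - <<'E'
from pads import *
from ring import fit
print(robot.read_state()["tool_pos"],robot.read_state()["force"])
im=pads("p2");redang(im,np.array([.5425,-.0748]))
for n,z in(("peg",.072),("pointer",.0385),("load_line",.036),("jaw_ring",.0545)):
  for r in eyes.place_of("wrist",n)[:1]:
    X=ray("wrist",r["xy"],z);d=X[:2]-[.5425,-.0748];print(n,round(r["conf"],2),X.round(4),np.degrees(np.arctan2(d[1],d[0])).round(1))
r=eyes.search_frame("wrist","bright_ring")[0]["rect"]
x,e=fit(r,[.54,-.075],.05);print("ring",x.round(4),np.round(e,1))
for a in (51.7,171.7,-68.3):
  u=np.array([np.cos(np.radians(a)),np.sin(np.radians(a))]);o=[]
  for rr in np.arange(.028,.040,.0008):
    p=proj("wrist",[.5425+rr*u[0],-.0748+rr*u[1],.059]).round().astype(int);o.append(f"{rr*1e3:.1f}:{','.join(map(str,im[p[1],p[0]]))}")
  print(a,*o)
E
```

```text
[ 0.55149727 -0.10364311  0.21345301] [-0.0855045  -0.60649753 -1.02098077]
[(np.int32(57), array([ 0.5601, -0.0481])), (np.int32(29), array([ 0.5105, -0.0669]))]
red 22 [ 0.635  -0.0855  0.037 ] 0.0931 -6.6
red 164 [ 0.553  -0.1463  0.037 ] 0.0723 -81.7
peg 0.73 [ 0.5309 -0.0043  0.072 ] 99.4
pointer 0.61 [ 0.5548 -0.1626  0.0385] -82.0
jaw_ring 0.96 [ 0.5436 -0.072   0.0545] 68.3
ring [ 0.5422 -0.0726] [ 2.1 -1.8 -2.1  1.7]
51.7 28.0:142,143,140 28.8:143,145,138 29.6:135,129,114 30.4:142,126,98 31.2:154,125,75 32.0:170,135,67 32.8:156,136,99 33.6:156,136,99 34.4:137,139,132 35.2:132,139,136 36.0:135,142,140 36.8:131,138,136 37.6:127,137,133 38.4:104,110,108 39.2:77,81,79
171.7 28.0:140,142,137 28.8:142,143,138 29.6:141,143,137 30.4:140,140,135 31.2:144,136,119 32.0:152,130,94 32.8:152,130,94 33.6:155,132,90 34.4:142,133,113 35.2:133,137,130 36.0:135,142,138 36.8:134,142,138 37.6:127,136,131 38.4:113,121,116 39.2:75,79,77
-68.3 28.0:141,142,138 28.8:140,142,137 29.6:139,141,136 30.4:139,141,136 31.2:130,135,131 32.0:132,138,134 32.8:132,139,135 33.6:125,132,128 34.4:93,98,94 35.2:61,64,62 36.0:61,64,62 36.8:42,43,43 37.6:30,30,29 38.4:28,28,26 39.2:28,29,27
```

```bash
python3 -c "
from plant import robot
print(robot.close_job())"
```

```text
the job is handed in; nothing more can be done
None
```

The bright ring is chucked and the job handed in at about 27 s: pointer set on the load line, ring laid flat and let go, jaws closed until they touched plus about 10° (estimated 8–10 N per jaw from peg force), though the last check picture showed only two of the three brass pads, and I viewed 12 pictures, over the limit of 10.

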